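Push a gift tin through the sprung flap of the drop chest

ROBOT

A 6-joint arm with a two-finger parallel gripper is mounted at the origin on the work surface. World frame = base frame: x ahead of the robot, y to its left, z up, the work surface at z = 0. Lengths are in mm, angles in rad, forces in N, time in s.
With the tool pointing down it reaches from about 400 to 925 mm from the base axis. Payload 12.5 kg.
Tool frame: the origin (TCP) lies at the very end of the fingers, on their centre line; the grasp point (between the pads) lies 19 mm behind it; z points along the fingers, y is the direction in which the jaws open and shut (so a half turn about z gives the same grasp; the last joint's range is limited). The gripper opens to 95 mm and grips with 3 to 60 N. Pads are 20 mm wide; open, the fingers measure 119 mm over their backs; the gripper's body (75 mm by 180 mm) begins 59 mm behind the grasp point.
Start: joints at [-1.343, 0.491, 1.559, -0, 1.092, -0.106], TCP at [204.796, -590.516, 177.361] pointing down, gripper open.
Joint ranges: [-3.1, 3.1], [-0.84, 2.19], [0.05, 2.79], [-1.13, 4.28], [0.06, 2.93], [-2.69, 2.69]. Speed limits (rad/s): [2.22, 2.22, 2.79, 3.14, 3.14, 3.14].

INTERFACE

Orientations are given as [roll, pitch, yaw] about the fixed x, y, z axes, in that order (R = Rz(yaw) Ry(pitch) Rx(roll)).
In Python, from cell import env gives the robot as it stands.
- The arm moves only by the shell command python3 -m pendant 'ROWS'. ROWS is JSON, a list that holds one entry, the list of rows, each a list of 5 numbers: the opening, from 0 (shut) to 1 (fully open), then the shift along the tool's x, y, z in m, then the turn about the tool's z in rad. A call has exactly 8 rows; each row is the pose to reach, as a shift and turn from the pose commanded when the call began, along the tool's axes at that moment; what a row does not reach only later rows make up. A row lasts 1/10 s, in which the tool goes at most 50 mm and 8.59 degrees, less where a joint would pass 70% of its speed; a pose out of reach is approached as far as the arm can. A call with a gripper value outside its range is refused whole. The fingers move at their own pace and stop on an object; the grip force is fixed at half the most. Time passes only in rows, so rows that repeat a pose let the fingers close, or fill a call up. It gives the time, the measured TCP pose, the force and the opening at its end, in the units of the state.
- env.state(): the state, without advancing time (a new reading comes with each control period).
- env.read_camera(name): name is "scene" or "top" or "wrist"; returns a dict with "image" (480x640x3 uint8, blue, green, red), "range_z" (480x640 float32, mm along the optical axis (not along the pixel's ray), 0 where there is no reading), "fx", "fy", "cx", "cy" (pixels), "rvec" (rotation vector, rad) and "tvec" (3), from world to camera coordinates, as OpenCV has them; the wrist camera has in their place "tool_from_camera" (4x4, takes a point from camera to tool coordinates, whose origin is the TCP and whose axes are the flange's). Camera axes: x right, y down, z forward; pixel columns grow to the right and rows downward; lengths in mm; the calibration is good to about 2 mm. A picture is of the moment at which its call begins: read the wrist's pose just before it.
- env.job_done(): hands the job in, once; it reports no verdict.
The state is a dict: "t": time; "joints": joint angles; "qvel": joint speeds; "tau": joint torques, N m; "eef_pos": TCP position; "tcp_rot": TCP orientation; "ft_force": force on the tool from outside, world axes, zero at the start; "moment": the same for the moment, N m; "opening": opening from 0.0 (shut) to 1.0 (fully open).
Only numpy, scipy, OpenCV 4.12 (cv2) and the standard library are available. Lean on these libraries where they do the work, as an engineer would, in place of code of your own. Each camera call takes 0.05 s, during which the arm holds its last target. There are 200 camera calls.

TASK

Press the long treadle down with one finger to swing the chest's self-closing flap open, and while that finger keeps it open, push the gift tin along the deck with the other finger until it drops through the opening into the chest. Then let the flap close fully. Only push: never lift the tin, and leave the ornaments and other things around as they are.

Things in the scene. Friction and masses are not known exactly. Their poses are not given: they have to be found in the camera images.
- chest: Fixed plywood drop chest; origin on the table, x = push direction (away from the robot), y left, z up. In its frame, mm: outline x -150..180, y -150..120; flat deck at z 200; tin stands on the near deck (x<0); opening in the deck x 0..115, y -90..100, leading to the hollow inside (floor z 6); ledge behind it. Two hinge posts at x -125 and 105, y 100..112, up to z 258.
- flap (a joint): Angle of the sprung aluminium flap, rad: 0 shut, 0.6 fully open (stop). Hinge line parallel to chest x at chest y 95, z 250 mm. Pressing the treadle swings the flap down into the chest; let go, it shuts by itself. From 0.35 rad its lip is below the deck all along the tin's way. Needs only about 1 to 3 N on the treadle.
- treadle (a point): Centre of the top of the treadle, the aluminium press plate of the flap, turning with it: 255 mm along chest x, 54 wide, 5 thick; when shut it covers chest x -145..110, y 90..36, top at z 252. Pressed on its line y 60 it sinks 20 mm at full opening. A fingertip may slide along it. It reaches out beside the tin: one finger presses it, the other is behind the tin.
- flap_lip (a point): Middle of the upper edge of the flap's lip. The flap fills the opening level with the deck (chest y 39 to -83 mm), hung from the treadle by a web at chest y 36..40, x 10..110. When shut, the lip stands 14 mm above the deck along the sill (chest x 4..9 mm) and stops the tin; pushing on the lip does not open the flap.
- sill (a point): Point on the deck's edge where the opening begins, in the middle of the tin's way: chest (0, -30, 200) mm, axes as the chest.
- tin: Gift tin with a lid and crossed paper bands, 64 x 60 mm (lid 66 x 62), 45 tall, about 0.25 kg, on the near deck to the right of the treadle, its middle 50 to 72 mm before the sill, turned up to 0.2 rad; origin = centre of its underside, z up. Once its middle passes the sill with the flap open, it tips in and falls to the chest's floor.
- penguin: Small white penguin figure, 53 mm tall, 34 across, on the near right corner of the deck; bystander, origin under its centre.
- tree: Small green tree ornament, 48 mm tall, 36 across, on the ledge beyond the opening; bystander, origin under its centre.
- nutcracker: Wooden soldier figure 147 mm tall on a 50 mm square foot, on the table; bystander, origin under its foot.
- candle: Thick candle, 66 mm across, 100 tall, on the table; bystander, origin under its centre.
- mug: Blue mug, 80 mm across, 95 tall, on the table; bystander, origin under its centre.
- globe: Glass snow globe on a wooden foot, 70 mm across, 89 tall, on the table; bystander, origin under its centre.
- tape: Cardboard ring, 90 mm across, 24 tall, lying on the table; bystander, origin under its centre.
Mind the look-alikes: they are no part of the job. Of the things like the tin, leave any that is orange; of the rest the larger one is meant.

How it is judged (in metres and radians):
On the way, in this order (a step that is already met when the one before it is completed fails the run):
1. a finger holds the flap open by the treadle while the tin is still on the deck before the sill (value of joint flap above 0.25 rad and contact force between the fingers and flap above 0.2 N and x of tin in the frame of chest below -0.02 m and z of tin in the frame of chest above 0.19 m), for 0.1 s.
2. a finger pushes the tin up to the sill while the treadle is still pressed (value of joint flap above 0.2 rad and contact force between the fingers and flap above 0.2 N and contact force between the fingers and tin above 0.1 N and x of tin in the frame of chest above -0.02 m), for 0.03 s.
3. the tin goes over the sill and down through the opening while a finger still presses the treadle (value of joint flap above 0.2 rad and contact force between the fingers and flap above 0.2 N and x of tin in the frame of chest above -0.01 m and z of tin in the frame of chest below 0.18 m), for 0.05 s.
At the end, for the whole second after the job is handed in: The tin lies at rest inside the chest (its origin within the chest's outline and less than 110 mm above the table) and the flap has closed (below 0.06 rad) (z of tin in the frame of chest between -0.01 and 0.11 m and x of tin in the frame of chest between -0.15 and 0.18 m and y of tin in the frame of chest between -0.15 and 0.12 m and value of joint flap below 0.06 rad and linear speed of tin below 0.02 m/s); the robot touches nothing.
It fails at once if the tin is lifted more than 20 mm off the deck (z of tin in the frame of chest above 0.22 m).
It fails at once if an ornament on the chest is moved more than 25 mm or knocked over (distance of any of penguin, tree from where it was at the start of the episode above 0.025 m or angle between any of penguin, tree's own z axis and vertical above 0.5 rad).
It fails at once if one of the things on the table is moved more than 25 mm or knocked over (distance of any of nutcracker, candle, mug, globe, tape from where it was at the start of the episode above 0.025 m or angle between any of nutcracker, candle, mug, globe, tape's own z axis and vertical above 0.5 rad).
It also fails if it takes over 38 s, if anything falls off the work surface, if the arm or the gripper's body presses on something with over 40 N, if the wrist force passes 120 N, or if a joint passes its speed limit or range.

## Working session

There is one attempt and no reset: what is moved stays moved. The work goes in short steps, Python scripts to look and compute and a shell command to move; the robot and the scene stay as the last step left them, time stands still between calls to the robot, and variables do not carry over. Pictures are saved under pics/ and viewed, about 8 in all and at most 12, crops included, and the job is handed in when it is done.

```bash
ls; mkdir -p pics
cat > h.py <<'E'
import numpy as np, cv2, json
from cell import env
def cam(name):
    s=env.state(); c=env.read_camera(name); c['s']=s
    if 'rvec' in c:
        R=cv2.Rodrigues(np.array(c['rvec'],float))[0]; t=np.array(c['tvec'],float).ravel()
        c['T']=(R.T,-R.T@t)
    else:
        from scipy.spatial.transform import Rotation as Ro
        M=np.array(c['tool_from_camera']); Rt=Ro.from_euler('xyz',s['tcp_rot']).as_matrix()
        c['T']=(Rt@M[:3,:3],Rt@M[:3,3]+np.array(s['eef_pos']))
    return c
def cloud(c):
    z=c['range_z'].astype(float); v,u=np.mgrid[:480,:640]
    P=np.stack([(u-c['cx'])/c['fx']*z,(v-c['cy'])/c['fy']*z,z],-1)
    W=P@c['T'][0].T+c['T'][1]; W[z==0]=np.nan; return W
E
python3 - <<'E'
from h import *
for n in('scene','top'):
    c=cam(n); cv2.imwrite(f'pics/{n}0.png',c['image']); np.save(f'{n}0.npy',cloud(c)); print(n,c['T'][1])
print(env.state())
E
```

```text
pics
scene [1291.2546773   -36.07833797  792.69777892]
top [ 299.29647702    4.55420718 1642.64408077]
{'t': 0.1, 'joints': array([-1.34262194e+00,  4.91497423e-01,  1.55940589e+00, -2.60854630e-06,
        1.09169050e+00, -1.05597621e-01]), 'qvel': array([-0.00051438, -0.0023894 , -0.00102337, -0.00063963,  0.00068945,
        0.00058949]), 'tau': array([ 4.78683374e-03, -6.13620615e+01, -2.58607543e+01,  6.94253622e-02,
        4.70460684e-02, -7.75748822e-05]), 'eef_pos': array([ 204.71922707, -590.24780717,  176.8153682 ]), 'tcp_rot': array([-3.14059683e+00, -1.03222921e-04,  3.33773156e-01]), 'ft_force': array([ 0.83251987, -0.15583882,  0.58699919]), 'moment': array([ 0.03062865, -0.01250131, -0.00719304]), 'opening': 1.0003033398345336}
```

View pics/scene0.png

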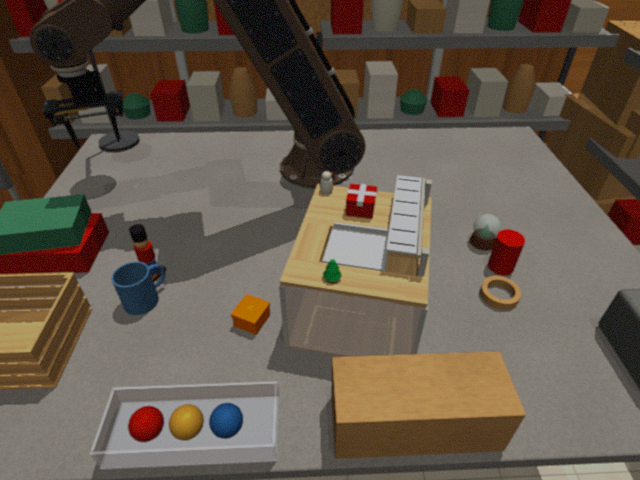

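View pics/top0.png

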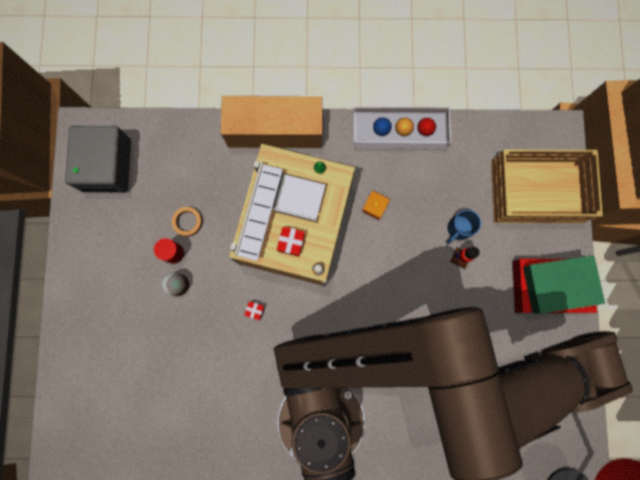

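The scene view shows the tin at (362,200), the treadle around (407,215), the penguin at (327,182) and the tree at (332,270). The top view shows the chest turned slightly clockwise, the tin at (291,240), the treadle at about (261,210) and the small look-alike on the table at (254,310). Next I'll measure from the point clouds.

```bash
cat > meas.py <<'E'
from h import *
W=np.load('top0.npy'); I=cv2.imread('pics/top0.png').astype(int)
box=np.zeros((480,640),bool); box[135:295,220:365]=1
def rect(m,n):
    m=cv2.morphologyEx(m.astype(np.uint8),cv2.MORPH_OPEN,np.ones((3,3)))>0
    P=W[m]; r=cv2.minAreaRect(P[:,:2].astype(np.float32)); print(n,m.sum(),np.round(r,1).tolist() if 0 else r,'z',np.median(P[:,2]).round(1)); return r,P
with np.errstate(invalid='ignore'):
    z=W[...,2]
    r,P=rect(box&(z>188)&(z<212),'deck')
    rect(box&(z>243)&(z<262)&(abs(I[...,0]-I[...,2])<50),'treadle')
    red=(I[...,2]>I[...,1]+60)&(z>230)&(z<260)&box
    white=(z>235)&(z<260)&box; white[:,:276]=0; white[:225]=0; white[257:]=0; white[:,308:]=0
    rect(red|white,'tin')
    m=box&(z>215)&(z<262); m[:, :305]=0; m[:255]=0
    print('penguin',m.sum(),W[m].mean(0))
    for n,(u,v) in dict(penguin=(318,268),tree=(320,167)).items(): print(n,W[v,u])
# corners of deck
print(cv2.boxPoints(r).round(1))
E
python3 meas.py
```

```text
deck 7949 ((595.1239013671875, 80.61522674560547), (270.776611328125, 331.3721008300781), 75.70734405517578) z 201.0
treadle 2414 ((567.6973876953125, 92.21995544433594), (242.5353240966797, 259.9888610839844), 76.49078369140625) z 253.5
tin 587 ((506.5586242675781, 82.918701171875), (62.3261833190918, 66.90485382080078), 77.81410217285156) z 246.0
penguin 117 [431.89296915   9.80818039 238.53857981]
penguin [431.94025533   9.09909439 251.21359615]
tree [709.4065166    4.48539905 235.51081385]
[[401.1  -9.7]
 [722.3 -91.5]
 [789.1 170.9]
 [468.  252.7]]
```

```bash
python3 -m pendant '[[[0.87,0,0,-0.05,0],[0.87,0.03,-0.02,-0.1,0.1],[0.87,0.07,-0.04,-0.13,0.2],[0.87,0.11,-0.06,-0.16,0.3],[0.87,0.15,-0.08,-0.163,0.4],[0.87,0.2,-0.1,-0.163,0.5],[0.87,0.24,-0.13,-0.163,0.58],[0.87,0.28,-0.15,-0.163,0.58]]]'
cat > to.py <<'E'
# usage: to.py chestx chesty z : shift in present tool axes + turn
import sys; from h import *
from scipy.spatial.transform import Rotation as Ro
O=np.array([584.3,98.8]); a=-0.2494
x,y,z=map(float,sys.argv[1:4]); s=env.state()
ex=np.array([np.cos(a),np.sin(a)]); ey=np.array([-np.sin(a),np.cos(a)])
p=np.r_[O+x*ex+y*ey,z]; R=Ro.from_euler('xyz',s['tcp_rot']).as_matrix()
d=s['eef_pos'][:2]-O
print('t',s['t'],'chest',(d@ex).round(1),(d@ey).round(1),s['eef_pos'][2].round(1),'F',s['ft_force'].round(2),'op',round(s['opening'],3))
print('goal',p.round(1),'shift mm',(R.T@(p-s['eef_pos'])).round(1),'turn',round(s['tcp_rot'][2]-a,3),'rot',s['tcp_rot'].round(3))
E
python3 to.py -122 12.5 310
```

```text
t: 0.9
eef_pos: [414.6, -362.2, 340.3]
tcp_rot: [3.142, 0.0, -0.249]
ft_force: [1.3, -0.8, 0.2]
opening: 0.866
t 0.9 chest -50.7 -488.6 340.3 F [ 1.3  -0.76  0.23] op 0.866
goal [469.2 141.  310. ] shift mm [ -71.2 -501.1   30.4] turn 0.0 rot [ 3.142  0.    -0.249]
```

```bash
python3 -m pendant '[[[0.87,0,-0.05,0,0],[0.87,-0.01,-0.1,0,0],[0.87,-0.02,-0.15,0,0],[0.87,-0.03,-0.2,0,0],[0.87,-0.04,-0.25,0,0],[0.87,-0.05,-0.3,0,0],[0.87,-0.06,-0.35,0,0],[0.87,-0.071,-0.4,0,0]]]'
python3 -m pendant '[[[0.87,0,-0.04,0,0],[0.87,0,-0.08,0.01,0],[0.87,0,-0.1,0.02,0],[0.87,0,-0.101,0.03,0],[0.87,0,-0.101,0.03,0],[0.87,0,-0.101,0.03,0],[0.87,0,-0.101,0.03,0],[0.87,0,-0.101,0.03,0]]]'
python3 to.py -122 12.5 270
python3 - <<'E'
from h import *
c=cam('wrist'); cv2.imwrite('pics/w1.png',c['image']); np.save('w1.npy',cloud(c))
c2=cam('scene'); np.save('s1.npy',cloud(c2)); i=c2['image'][130:330,250:480]; cv2.imwrite('pics/s1.png',cv2.resize(i,None,fx=3,fy=3))
E
```

```text
t: 1.7
eef_pos: [441.7, 36.1, 340.3]
tcp_rot: [3.142, -0.0, -0.246]
ft_force: [0.7, -0.8, 0.4]
opening: 0.869
t: 2.5
eef_pos: [466.9, 131.3, 310.8]
tcp_rot: [-3.141, -0.001, -0.247]
ft_force: [0.4, 0.9, -0.3]
opening: 0.871
t 2.5 chest -121.7 2.5 310.8 F [ 0.4   0.93 -0.26] op 0.871
goal [469.2 141.  270. ] shift mm [ -0.3 -10.   40.9] turn 0.002 rot [-3.141e+00 -1.000e-03 -2.470e-01]
```

View pics/w1.png

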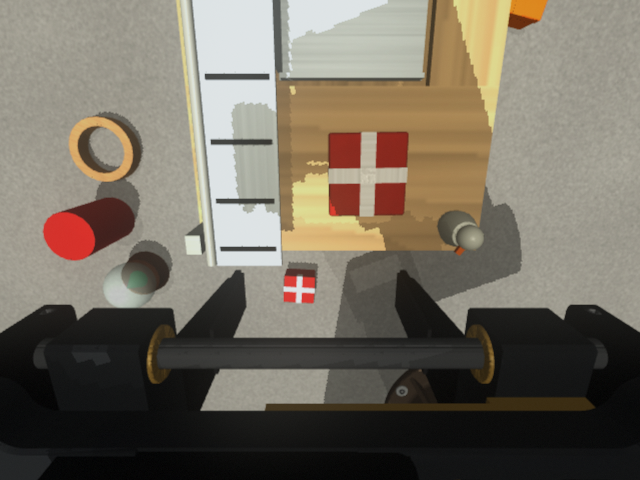

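View pics/s1.png

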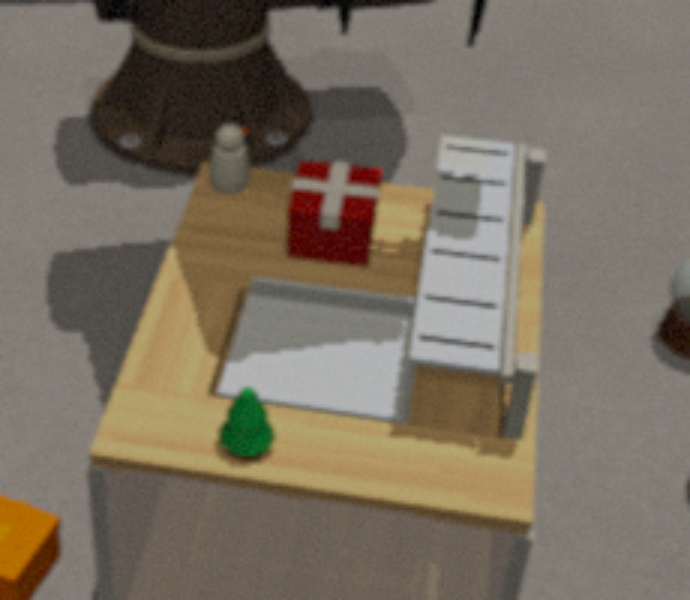

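The wrist view shows the tin at (368,173), the treadle over columns 200 to 280, and the penguin at (460,230). The jaws look in line with the chest. In the scene crop both fingertips hang above the near edge. I'll check this once against the wrist point cloud.

Run:
```python
from h import *
W=np.load('w1.npy'); I=cv2.imread('pics/w1.png').astype(int)
O=np.array([584.3,98.8]); a=-.2494; E=np.array([[np.cos(a),np.sin(a)],[-np.sin(a),np.cos(a)]])
C=(W[...,:2]-O)@E.T; z=W[...,2]
with np.errstate(invalid='ignore'):
    b=np.zeros_like(z,bool); b[110:235,310:425]=1
    m=b&(z>238)&(z<255); r=cv2.minAreaRect(C[m].astype(np.float32)); print('tin',r,np.median(z[m]))
    b[:]=0; b[0:270,185:300]=1; m=b&(z>245)&(z<260)&(C[...,1]<95); print('treadle y,x',np.percentile(C[m],[1,99],axis=0),np.median(z[m]))
    b[:]=0; b[80:255,280:500]=1; m=b&(abs(z-201)<6); print('deck',np.percentile(C[m],[1,99],axis=0),np.median(z[m]))
    b[:]=0; b[200:260,430:490]=1; m=b&(z>215)&(z<262); print('peng',C[m].mean(0),C[m].min(0),C[m].max(0))
```

```text
tin ((-72.68447875976562, -35.62765121459961), (66.55606079101562, 62.10619354248047), 0.4748978018760681) 246.19015026997482
treadle y,x [[-143.74309757   34.74685685]
 [  44.38227079   94.24729406]] 253.7357603721488
deck [[-150.2189462  -149.70058911]
 [   2.19063228   37.92533694]] 201.1848991306666
peng [-121.88800736 -118.79995968] [-141.04618714 -138.0355881 ] [-108.6649923  -107.52611344]
```

```bash
python3 to.py -124 12.5 265
```

```text
t 2.6 chest -121.8 2.7 310.7 F [ 0.25  0.71 -0.27] op 0.868
goal [467.2 141.5 265. ] shift mm [-2.2 -9.8 45.7] turn 0.002 rot [-3.141e+00 -1.000e-03 -2.470e-01]
```

```bash
python3 -m pendant '[[[0.87,-0.002,-0.005,0.01,0],[0.87,-0.002,-0.01,0.02,0],[0.87,-0.002,-0.01,0.03,0],[0.87,-0.002,-0.01,0.04,0],[0.87,-0.002,-0.01,0.046,0],[0.87,-0.002,-0.01,0.046,0],[0.87,-0.002,-0.01,0.046,0],[0.87,-0.002,-0.01,0.046,0]]]'
python3 to.py -124 12.5 235
```

```text
t: 3.4
eef_pos: [467.5, 142.2, 264.6]
tcp_rot: [-3.141, -0.001, -0.246]
ft_force: [0.7, 0.1, -0.6]
opening: 0.873
t 3.4 chest -123.9 13.3 264.6 F [ 0.73  0.13 -0.59] op 0.873
goal [467.2 141.5 235. ] shift mm [-0.1  0.8 29.6] turn 0.003 rot [-3.141e+00 -1.000e-03 -2.460e-01]
```

```bash
python3 -m pendant '[[[0.87,0,0.001,0.007,0],[0.87,0,0.001,0.012,0],[0.87,0,0.001,0.016,0],[0.87,0,0.001,0.02,0],[0.87,0,0.001,0.024,0],[0.87,0,0.001,0.027,0],[0.87,0,0.001,0.029,0],[0.87,0,0.001,0.029,0]]]'
python3 to.py -60 12.5 235
python3 - <<'E'
from h import *
c2=cam('scene'); i=c2['image'][130:330,250:480]; cv2.imwrite('pics/s2.png',cv2.resize(i,None,fx=3,fy=3))
W=cloud(c2); O=np.array([584.3,98.8]); a=-.2494; E=np.array([[np.cos(a),np.sin(a)],[-np.sin(a),np.cos(a)]])
C=(W[...,:2]-O)@E.T
m=(abs(C[...,0]-60)<20)&(C[...,1]<35)&(C[...,1]>-80)
print('flap slope', np.polyfit(C[m][:,1],W[m][:,2],1))
E
```

```text
t: 4.2
eef_pos: [467.0, 141.2, 235.1]
tcp_rot: [3.141, 0.0, -0.246]
ft_force: [0.6, 0.4, 0.4]
opening: 0.872
t 4.2 chest -124.2 12.2 235.1 F [0.62 0.42 0.38] op 0.872
goal [529.2 125.7 235. ] shift mm [64.2 -0.1  0. ] turn 0.003 rot [ 3.141  0.    -0.246]
flap slope [-4.48394450e-03  1.99818944e+02]
```

View pics/s2.png

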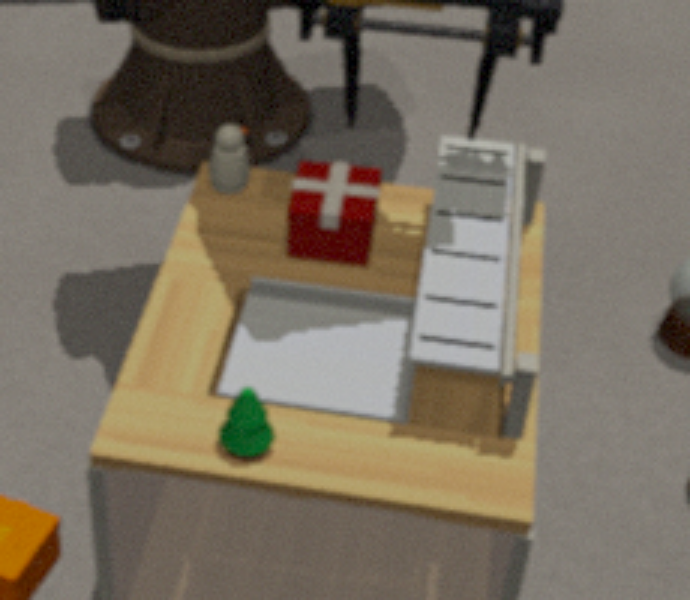

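The treadle hasn't moved and there's no contact. The fingertips, at (352,125) and (472,135) in the crop, appear short of the treadle's near edge. I'll measure where the tips really are.

Run:
```python
from h import *
O=np.array([584.3,98.8]); a=-.2494; E=np.array([[np.cos(a),np.sin(a)],[-np.sin(a),np.cos(a)]])
c=cam('scene'); W=cloud(c)
C=np.dstack([(W[...,:2]-O)@E.T,W[...,2]])
for (u,v) in [(352,120),(474,128)]:
    u0,v0=250+u//3,130+v//3
    for dv in (-12,-8,-4,-2,-1,0,1): print((u0,v0+dv),C[v0+dv,u0-2:u0+3].round(0).tolist())
# project expected tips
R=c['T'][0].T; 
for y in (60,-35):
    p=np.r_[O+E.T@[-124,y],235]; q=R@(p-c['T'][1]); px=c['fx']*q[0]/q[2]+c['cx'],c['fy']*q[1]/q[2]+c['cy']
    print('expect crop px',(px[0]-250)*3,(px[1]-130)*3)
c=cam('wrist'); cv2.imwrite('pics/w2.png',c['image']); W=cloud(c)
C=np.dstack([(W[...,:2]-O)@E.T,W[...,2]])
for v in range(230,300,8): print(v,[C[v,u].round(0).tolist() for u in (232,240,400,408)])
```

```text
(367, 158) [[-113.0, -38.0, 306.0], [-110.0, -35.0, 308.0], [-112.0, -33.0, 307.0], [-113.0, -31.0, 306.0], [-114.0, -29.0, 306.0]]
(367, 162) [[-114.0, -37.0, 296.0], [-110.0, -35.0, 298.0], [-115.0, -33.0, 295.0], [-112.0, -30.0, 297.0], [-119.0, -29.0, 293.0]]
(367, 166) [[-585.0, -82.0, -2.0], [-112.0, -34.0, 287.0], [-110.0, -32.0, 288.0], [-116.0, -30.0, 285.0], [-127.0, -29.0, 279.0]]
(367, 168) [[-572.0, -80.0, -2.0], [-110.0, -34.0, 283.0], [-115.0, -32.0, 280.0], [-115.0, -30.0, 281.0], [-574.0, -67.0, -1.0]]
(367, 169) [[-566.0, -79.0, -2.0], [-564.0, -76.0, -0.0], [-112.0, -31.0, 279.0], [-113.0, -29.0, 280.0], [-566.0, -66.0, -0.0]]
(367, 170) [[-555.0, -78.0, 1.0], [-109.0, -33.0, 278.0], [-114.0, -31.0, 276.0], [-113.0, -29.0, 277.0], [-557.0, -65.0, 1.0]]
(367, 171) [[-553.0, -78.0, -1.0], [-113.0, -33.0, 274.0], [-111.0, -31.0, 275.0], [-114.0, -29.0, 274.0], [-555.0, -64.0, -1.0]]
(408, 160) [[-652.0, 53.0, -0.0], [-652.0, 56.0, -0.0], [-655.0, 60.0, -1.0], [-112.0, 56.0, 313.0], [-110.0, 58.0, 315.0]]
(408, 164) [[-626.0, 55.0, -1.0], [-628.0, 58.0, -2.0], [-111.0,
[... 976 characters left out ...]
246.0]]
246 [[-106.0, 64.0, 254.0], [-106.0, 60.0, 253.0], [-123.0, -48.0, 201.0], [-123.0, -54.0, 201.0]]
254 [[-111.0, 65.0, 253.0], [-110.0, 60.0, 254.0], [-130.0, -48.0, 201.0], [-130.0, -55.0, 201.0]]
262 [[-116.0, 65.0, 253.0], [-116.0, 60.0, 254.0], [-136.0, -49.0, 202.0], [-137.0, -55.0, 201.0]]
270 [[-120.0, 65.0, 255.0], [-113.0, 56.0, 273.0], [-143.0, -49.0, 202.0], [-143.0, -55.0, 202.0]]
278 [[-113.0, 57.0, 284.0], [-114.0, 54.0, 280.0], [-114.0, -30.0, 280.0], [-112.0, -33.0, 284.0]]
286 [[-113.0, 55.0, 293.0], [-117.0, 53.0, 284.0], [-117.0, -29.0, 283.0], [-113.0, -31.0, 292.0]]
294 [[-114.0, 54.0, 299.0], [-121.0, 54.0, 284.0], [-122.0, -29.0, 283.0], [-115.0, -30.0, 297.0]]
```

View pics/w2.png

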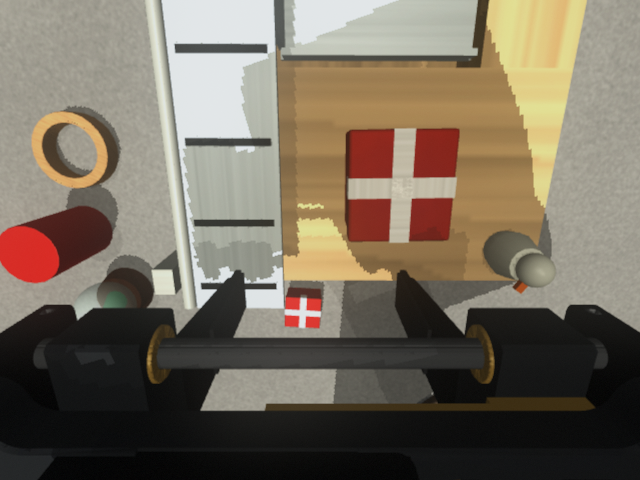

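Both cameras agree. In x and y the tips are where planned: front faces at chest x −113, inner faces at y 56 and −31. In z the tips end near 272, about 37 mm above the reported TCP and 20 mm above the treadle. I'll go further down in steps and watch force and flap.

```bash
cat > flap.py <<'E'
from h import *
O=np.array([584.3,98.8]); a=-.2494; E=np.array([[np.cos(a),np.sin(a)],[-np.sin(a),np.cos(a)]])
c=cam('scene'); W=cloud(c); C=np.dstack([(W[...,:2]-O)@E.T,W[...,2]])
def fit(x0,x1,y0,y1,z0,z1):
    m=(C[...,0]>x0)&(C[...,0]<x1)&(C[...,1]>y0)&(C[...,1]<y1)&(C[...,2]>z0)&(C[...,2]<z1)
    return m.sum(),np.polyfit(C[m][:,1],C[m][:,2],1).round(3) if m.sum()>5 else None
print('flap',fit(30,80,-75,25,80,215),'treadle',fit(20,100,42,88,210,265))
# fingertips: lowest points in columns near fingers
s=env.state(); t=(s['eef_pos'][:2]-O)@E.T
for n,y in(('A',t[1]+47),('B',t[1]-47)):
    m=(abs(C[...,0]-t[0])<14)&(abs(C[...,1]-y)<9)&(C[...,2]>s['eef_pos'][2]+8)&(C[...,2]<350)
    print(n,m.sum(),np.percentile(C[m],3,axis=0).round(0) if m.any() else '')
m=(C[...,2]>243)&(C[...,2]<250)&(C[...,1]<5)&(C[...,1]>-75)&(C[...,0]>t[0]+20)&(C[...,0]<60)&(C[...,0]>-110)
if m.any(): print('tin top',m.sum(),np.percentile(C[m],[3,97],axis=0).round(0).tolist())
import sys
if len(sys.argv)>1: cv2.imwrite(sys.argv[1],cv2.resize(c['image'][130:330,250:480],None,fx=3,fy=3))
E
python3 -m pendant '[[[0.87,0,0,0.004,0],[0.87,0,0,0.008,0],[0.87,0,0,0.012,0],[0.87,0,0,0.016,0],[0.87,0,0,0.019,0],[0.87,0,0,0.022,0],[0.87,0,0,0.025,0],[0.87,0,0,0.025,0]]]'
python3 flap.py; python3 to.py -124 12.5 200
```

```text
t: 5.15
eef_pos: [467.1, 141.3, 210.0]
tcp_rot: [3.142, 0.0, -0.246]
ft_force: [-1.3, -0.8, 1.8]
opening: 0.87
flap (np.int64(776), array([1.45000e-01, 1.85405e+02])) treadle (np.int64(662), array([1.69000e-01, 2.36737e+02]))
A 162 [-134.   52.  245.]
B 125 [-129.  -40.  251.]
tin top 478 [[-99.0, -63.0, 243.0], [-38.0, -6.0, 247.0]]
t 5.2 chest -124.1 12.2 210.2 F [-0.49  0.32  2.22] op 0.869
goal [467.2 141.5 200. ] shift mm [ 0.1 -0.3 10.2] turn 0.003 rot [ 3.142  0.    -0.246]
```

Contact made: the flap is at about 0.16 rad with 2 N on the finger. Another 11 mm.

```bash
python3 -m pendant '[[[0.87,0,0,0.003,0],[0.87,0,0,0.006,0],[0.87,0,0,0.008,0],[0.87,0,0,0.01,0],[0.87,0,0,0.011,0],[0.87,0,0,0.011,0],[0.87,0,0,0.011,0],[0.87,0,0,0.011,0]]]'
python3 flap.py pics/s3.png; python3 to.py -90 12.5 200
```

```text
t: 6.0
eef_pos: [467.1, 141.2, 199.3]
tcp_rot: [3.141, -0.0, -0.246]
ft_force: [0.6, 1.3, 2.2]
opening: 0.873
flap (np.int64(351), array([  0.439, 153.456])) treadle (np.int64(663), array([  0.45 , 210.066]))
A 154 [-134.   52.  234.]
B 118 [-133.  -40.  242.]
tin top 483 [[-101.0, -63.0, 243.0], [-39.0, -5.0, 247.0]]
t 6.05 chest -124.0 12.1 199.3 F [ 0.92 -0.47  2.18] op 0.87
goal [500.2 133.1 200. ] shift mm [34.  -0.3 -0.7] turn 0.003 rot [ 3.141 -0.    -0.246]
```

View pics/s3.png

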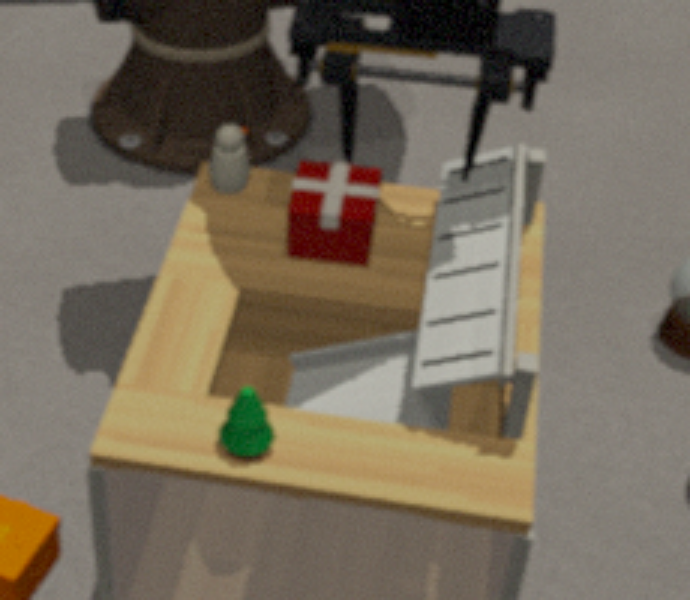

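The flap is open (about 0.42 rad) and the tin is untouched, with finger B behind it. I'll press 3 mm more, then push.

```bash
python3 -m pendant '[[[0.87,0,0,0.002,0],[0.87,0,0,0.003,0],[0.87,0.004,0,0.003,0],[0.87,0.008,0,0.003,0],[0.87,0.013,0,0.003,0],[0.87,0.019,0,0.003,0],[0.87,0.025,0,0.003,0],[0.87,0.03,0,0.003,0]]]'
python3 flap.py; python3 to.py -60 12.5 196.3
```

```text
t: 6.85
eef_pos: [496.7, 133.7, 196.2]
tcp_rot: [3.141, 0.0, -0.246]
ft_force: [-3.2, -0.5, 1.4]
opening: 0.868
flap (np.int64(212), array([  0.532, 142.838])) treadle (np.int64(664), array([  0.533, 202.114]))
A 171 [-103.   52.  229.]
B 125 [-100.  -40.  245.]
tin top 472 [[-71.0, -64.0, 243.0], [-14.0, -7.0, 247.0]]
t 6.9 chest -92.9 12.2 196.2 F [-0.79 -2.62  1.72] op 0.872
goal [529.2 125.7 196.3] shift mm [32.9 -0.2 -0.1] turn 0.003 rot [ 3.141 -0.    -0.246]
```

```bash
python3 -m pendant '[[[0.87,0.005,0,0,0],[0.87,0.01,0,0,0],[0.87,0.015,0,0,0],[0.87,0.02,0,0,0],[0.87,0.025,0,0,0],[0.87,0.03,0,0,0],[0.87,0.035,0,0,0],[0.87,0.04,0,0,0]]]'
python3 flap.py pics/s4.png; python3 to.py -25 12.5 196.3
```

```text
t: 7.7
eef_pos: [535.3, 124.1, 196.4]
tcp_rot: [3.142, -0.0, -0.246]
ft_force: [-4.4, 0.5, 3.4]
opening: 0.87
flap (np.int64(223), array([  0.522, 143.56 ])) treadle (np.int64(667), array([  0.535, 202.186]))
A 181 [-62.  52. 230.]
B 142 [-61. -40. 244.]
tin top 517 [[-30.0, -66.0, 243.0], [25.0, -8.0, 247.0]]
t 7.75 chest -52.9 12.4 196.4 F [-0.71 -0.47  1.95] op 0.867
goal [563.2 117.1 196.3] shift mm [27.9  0.   0.1] turn 0.003 rot [-3.142e+00 -1.000e-03 -2.460e-01]
```

View pics/s4.png

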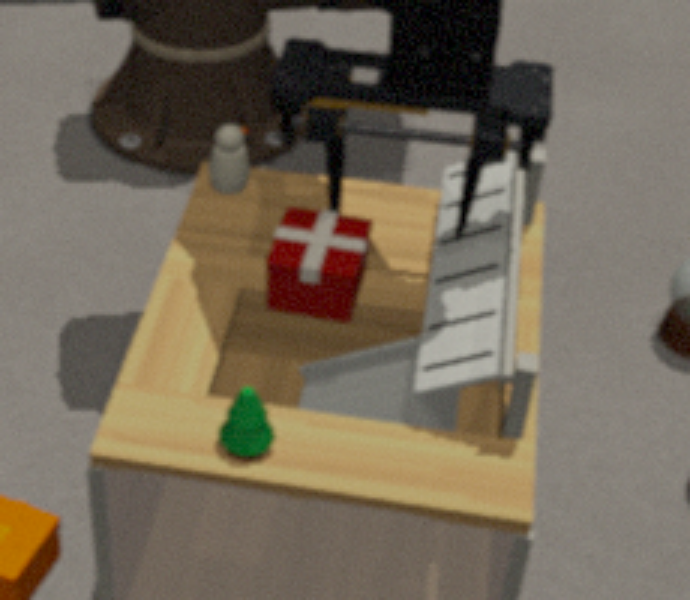

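The tin overhangs the sill, with its middle at about −8, and is still pushed squarely. Now over the edge.

```bash
python3 -m pendant '[[[0.87,0.006,0,0,0],[0.87,0.012,0,0,0],[0.87,0.018,0,0,0],[0.87,0.024,0,0,0],[0.87,0.03,0,0,0],[0.87,0.035,0,0,0],[0.87,0.035,0,0,0],[0.87,0.035,0,0,0]]]'
python3 flap.py pics/s5.png; python3 to.py -25 12.5 196.3
```

```text
t: 8.55
eef_pos: [569.5, 115.5, 196.4]
tcp_rot: [-3.142, -0.001, -0.247]
ft_force: [0.3, -1.7, 2.0]
opening: 0.871
flap (np.int64(223), array([  0.525, 143.285])) treadle (np.int64(664), array([  0.534, 202.188]))
A 175 [-28.  52. 230.]
B 142 [-29. -40. 238.]
t 8.6 chest -18.7 12.5 196.4 F [ 1.62 -1.39  2.05] op 0.863
goal [563.2 117.1 196.3] shift mm [-6.3 -0.   0.1] turn 0.003 rot [-3.142e+00 -1.000e-03 -2.460e-01]
```

View pics/s5.png

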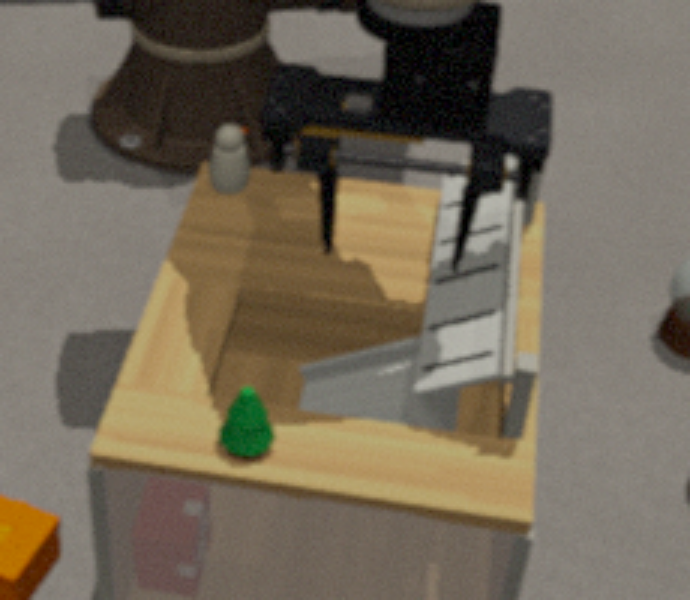

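The tin has dropped in; it shows through the translucent front at (172,535). Time to raise the gripper so the flap shuts.

```bash
python3 -m pendant '[[[0.87,0,0,0,0],[0.87,0,0,-0.005,0],[0.87,0,0,-0.012,0],[0.87,0,0,-0.025,0],[0.87,0,0,-0.05,0],[0.87,0,0,-0.08,0],[0.87,0,0,-0.12,0],[0.87,0,0,-0.15,0]]]'
python3 -m pendant '[[[0.87,0,0,0,0],[0.87,0,0,0,0],[0.87,0,0,0,0],[0.87,0,0,0,0],[0.87,0,0,0,0],[0.87,0,0,0,0],[0.87,0,0,0,0],[0.87,0,0,0,0]]]'
python3 flap.py pics/s6.png; python3 to.py -25 12.5 330
```

```text
t: 9.4
eef_pos: [568.7, 116.0, 349.7]
tcp_rot: [-3.141, -0.002, -0.246]
ft_force: [-1.0, -0.2, 0.3]
opening: 0.871
t: 10.2
eef_pos: [568.9, 115.7, 346.1]
tcp_rot: [3.141, 0.0, -0.246]
ft_force: [0.2, -0.1, 0.4]
opening: 0.867
flap (np.int64(805), array([-2.00000e-03,  1.99856e+02])) treadle (np.int64(651), array([-6.00000e-03,  2.52684e+02]))
A 0 
B 0 
t 10.25 chest -19.1 12.6 346.2 F [-0.7   0.17  0.13] op 0.87
goal [563.2 117.1 330. ] shift mm [-5.9  0.  16.2] turn 0.003 rot [ 3.142  0.    -0.246]
```

View pics/s6.png

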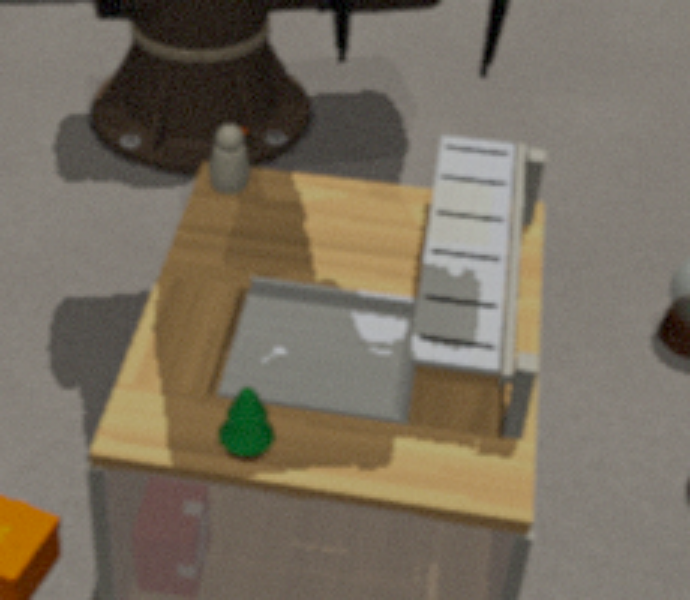

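The flap is flush again (slope about 0), the tin is still in the same place inside, the penguin and tree haven't moved, and the gripper is clear. Handing in.

```bash
python3 -c "
from cell import env
print(env.job_done()); print(env.state()['t'])"
```

```text
the job is handed in; nothing more can be done
None
the job is handed in; nothing more can be done
```

The gift tin is in the chest, the flap has closed, and I handed the job in at about 10.3 s of the 38 s allowed. No verdict was reported. One finger held the treadle down, with the flap at about 0.49 rad by depth slope. The other finger pushed the tin over the sill and it dropped in.

**Last checks:**
- **Flap:** it measured flush with the deck, slope about 0.
- **Tin:** it shows inside the chest in the same place in both pictures taken after the drop.
- **Ornaments:** the penguin and tree look unmoved. I did not re-measure the things on the table, but the arm never went near them below 300 mm.
- **Gripper:** it was about 130 mm above the treadle, with no contact force.

**Disagreement:** the fingertips turned out to end about 37 mm above the reported TCP, according to both cameras. My first press stopped short of the treadle because of this. I then went further down, using contact force and the depth measurements as the guide.

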